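# Hang the power driver on the sprung balancer hook

## Task

Take the black grip of the retracting balancer hook, pull the hook down against its spring and hook it into the steel eye on top of the power driver standing in its holder, then ease the hook gently back up, without ever letting it fly, until it is fully retracted with the driver hanging upright and still from it, and let go. Touch the driver only with the hook, never with the gripper, do not lean hard on it, and leave the battery, tin and connector where they are.

Things in the scene. Friction and masses are not known exactly. Their poses are not given: they have to be found in the camera images.
- stand: Balancer stand, fixed: dark base plate 130 x 110 x 12, steel column 328 tall. Origin: centre of the plate's underside, on the column's axis. A carriage on the column carries a grey two-link folding arm (links 125 between axes) that swings freely in the level; its far end carries the hook, which can so be led anywhere 70 to 240 from the column's axis.
- carriage (a joint): How far carriage, arm and hook are pulled down along the column, in m: 0 = fully retracted (up), 0.13 = lowest. A spring pulls it up with a net 7 N at 0, growing by 35 N per metre (about 10.5 N at 0.10).
- hook: The hook with its grip, swivelling freely about its upright axis under the arm's end. Origin on that axis, at the underside of the arm's end (about 278 above the bench when retracted); z up, x = the way the hook's tip points. Above the arm's end (14 thick) stands the black grip paddle, 30 (along x) by 12 (along y), from 19 to 65 above the origin.
- hook_grip (a point): Centre of the black grip paddle, 42 above the hook's origin: the place to grasp, across its 12 mm thickness (the hook's y).
- hook_seat (a point): Bottom of the hook's cradle, where a hung eye rests: 9.5 along x from the swivel axis, 47.5 below the hook's origin. The hook is a J of 6 mm round steel: shank down the axis, lowest surface 53.5 below the origin (6 below this point), upturned tip reaching to x = 24 and up to 39 below the origin (tip top 14.5 above the hook's lowest surface).
- holder: Grey holder block 80 x 80 x 35 with a round socket, fixed. Origin: centre of its underside.
- driver: Short electric driver, a grey cylinder 38 across, about 0.28 kg (varies), standing nose down in the holder, its shoulder resting on the block. Origin on its axis at the shoulder (35 above the bench), z up; body 70 above the origin, nose 29 below. A steel wire eye stands on its top in the driver's y-z plane: pass the hook's tip through along the driver's x, from either side.
- driver_top (a point): Centre of the driver's top, 70 above its origin, under the eye: a closed loop of 5 mm wire, opening 22 wide (y) by 21 high. The eye is clamped firmly at a height that varies and is not measured: its top is 32 to 68 above this point, the opening's top 5 below that. Find it by touch (lower the hook onto the eye until it resists) or by sight.
- battery: Bystander: small block battery 18 x 27 x 48, standing. Origin: centre of its underside.
- tin: Bystander: round tin, 59 across, 24 high. Origin: centre of its underside.
- connector: Bystander: round connector 28 x 30 x 27. Origin: centre of its underside.
Things that resemble listed ones, but are neither listed nor needed, are in the scene too. Leave any purple look-alike of the driver alone.

How it is judged (in metres and radians):
On the way, in this order (a step that is already met when the one before it is completed fails the run):
1. the hook is pulled down at least 40 mm, the driver still standing in its holder (value of joint carriage above 0.04 m and height (world z) of driver below 0.04 m), for 0.1 s.
2. the hook bears the driver, lifted out of the holder (contact force between hook and driver above 1 N and height (world z) of driver above 0.068 m), for 0.2 s.
At the end, for the whole second after the job is handed in: The hook is fully retracted (carriage within 10 mm of its top), the driver hangs from it by the eye, upright within 0.25 rad and under the hook within 25 mm, its shoulder over 85 mm above the bench, slower than 0.08 m/s (value of joint carriage below 0.01 m and contact force between hook and driver above 1 N and height (world z) of driver above 0.085 m and angle between driver's own z axis and vertical below 0.25 rad and horizontal distance between driver and hook_seat below 0.025 m and linear speed of driver below 0.08 m/s); the robot touches nothing.
It fails at once if the hook is let fly: it rises faster than 0.4 m/s (velocity of joint carriage below -0.4 m/s).
It fails at once if the gripper or arm touches the driver with more than 1 N (contact force between any of the fingers, the arm and driver above 1 N).
It fails at once if the hook leans on the driver with more than 30 N (contact force between hook and driver above 30 N).
It fails at once if a bystander is moved by more than 20 mm (distance of any of battery, tin, connector from where it was at the start of the episode above 0.02 m).
It also fails if it takes over 46 s, if anything falls off the work surface, if the arm or the gripper's body presses on something with over 40 N, if the wrist force passes 120 N, or if a joint passes its speed limit or range.

## Robot

A 6-joint arm with a two-finger parallel gripper is mounted at the origin on a cart in front of the work surface, level with it; the furniture and walls round the work are solid. World frame = base frame: x ahead of the robot, y to its left, z up, the work surface at z = 0. Lengths are in mm, angles in rad, forces in N, time in s.
With the tool pointing down it reaches from about 275 to 1000 mm from the base axis. Payload 8.4 kg.
Tool frame: the origin (TCP) lies between the finger pads; the fingertips stand 22 mm ahead of it and the grasp point (between the pads) lies 3 mm ahead of it; z points along the fingers, y is the line along which they close (so a half turn about z gives the same grasp; the last joint's range is limited). The gripper opens to 85 mm and grips with 20 to 120 N. Pads are 22 mm wide; open, the fingers measure 114 mm over their backs; the gripper's body (76 mm by 85 mm) begins 54 mm behind the grasp point. The pads swing forward as they close: fully open they stand 13 mm farther back than shut.
Start: joints at [1.227, 0.353, 1.633, -0, 1.155, -0.002], TCP at [209.488, 588.849, 253.281] pointing down, gripper open.
Joint ranges: [-2.63, 2.63], [-0.92, 2.1], [0.06, 2.66], [-1.3, 4.44], [0, 2.69], [-3.02, 3.02]. Speed limits (rad/s): [2.22, 2.22, 2.79, 3.14, 3.14, 3.14].

## Interface

Orientations are given as [roll, pitch, yaw] about the fixed x, y, z axes, in that order (R = Rz(yaw) Ry(pitch) Rx(roll)).
In Python, from rig import r, grab_frame gives the robot as it stands.
- The arm moves only by the shell command python3 -m inch 'ROWS' [FORCE]. ROWS is JSON, a list of rows, each a list of 7 numbers: the turn, a rotation vector about the tool's x, y, z as a fraction of full scale, then the shift along the tool's x, y, z as a fraction of full scale, then the closure, from 0 (fully open) to 1 (shut). In form: [[rx, ry, rz, dx, dy, dz, fingers], ...]. A call has 1 to 8 rows; each row shifts and turns the commanded pose from where the row before left it, along the tool's axes as they then stand; what a row does not reach is not made up. Full scale, the value 1, is 2.5 cm for a shift and pi rad for a turn. A row lasts 1/12 s, in which the tool goes at most 41.7 mm and 7.16 degrees, less where a joint would pass 70% of its speed; a pose out of reach is approached as far as the arm can. A call with a number of a shift or a turn outside -1 to 1 is refused whole. A call with a gripper value outside its range is refused whole. The fingers move at their own pace and stop on an object; FORCE is the grip in N (left out, the last holds). Time passes only in rows, so rows that do not move let the fingers close. It gives the time, the measured TCP pose, the force, the opening and the grip force at its end, in the units of the state.
- r.sense(): the state, without advancing time (a new reading comes with each control period).
- grab_frame(name): name is "side" or "top" or "wrist"; returns a dict with "pixels" (384x512x3 uint8, red, green, blue), "z_map" (384x512 float32, mm along the optical axis (not along the pixel's ray), 0 where there is no reading), "vertical_fov" (degrees; the focal length in pixels is half the picture's height over the tangent of half this angle, whatever the lens; pixels are square), "cx", "cy" (the principal point, pixels), "cam_to_world" (4x4, takes a point from camera to world coordinates). Camera axes: x right, y down, z forward; pixel columns grow to the right and rows downward; lengths in mm; the calibration is good to about 2 mm. A picture is of the moment at which its call begins.
- r.sign_off(): hands the job in; it is judged then, once.
The state is a dict: "clock": time; "qpos": joint angles; "qvel": joint speeds; "joint_efforts": joint torques, N m; "eef_pos": TCP position; "tcp_rot": TCP orientation; "contact_force": force on the tool from outside, world axes, zero at the start; "wrist_torque": the same for the moment, N m; "opening": opening from 0.0 (shut) to 1.0 (fully open); "grasp_force": force on a finger pad.
Only numpy, scipy, OpenCV 4.12 (cv2) and the standard library are available. Lean on these libraries where they do the work, as an engineer would, in place of code of your own. Each camera call takes 0.05 s, during which the arm holds its last target. There are 200 camera calls.

## Working session

There is one attempt and no reset: what is moved stays moved. The work goes in short steps, Python scripts to look and compute and a shell command to move; the robot and the scene stay as the last step left them, time stands still between calls to the robot, and variables do not carry over. Pictures are saved under pics/ and viewed, at most 10 in all, crops included, and the job is handed in when it is done.

```bash
ls; mkdir -p pics; cat > h.py <<'E'
import numpy as np,cv2
from rig import r,grab_frame
def cam(n,save=None):
    f=grab_frame(n)
    if save: cv2.imwrite('pics/'+save,f['pixels'][:,:,::-1])
    return f
def foc(f): return f['pixels'].shape[0]/2/np.tan(np.radians(f['vertical_fov'])/2)
def pts(f):
    z=f['z_map'];v,u=np.indices(z.shape);k=foc(f)
    P=np.stack([(u-f['cx'])*z/k,(v-f['cy'])*z/k,z],-1)
    T=np.array(f['cam_to_world']);return P@T[:3,:3].T+T[:3,3]
E
python3 - <<'E'
from h import *
a=cam('side');b=cam('top')
cv2.imwrite('pics/s0.png',a['pixels'][:,:,::-1]);cv2.imwrite('pics/t0.png',b['pixels'][:,:,::-1])
np.savez('f0.npz',sp=pts(a),tp=pts(b),si=a['pixels'],ti=b['pixels'])
for f in(a,b):print(np.round(f['cam_to_world'],3),f['vertical_fov'],f['cx'],f['cy'])
print(r.sense())
E
```

```text
pics
[[-9.95000e-01 -6.30000e-02  7.70000e-02  4.64837e+02]
 [-9.90000e-02  5.61000e-01 -8.22000e-01  6.07345e+02]
 [ 9.00000e-03 -8.26000e-01 -5.64000e-01  6.65454e+02]
 [ 0.00000e+00  0.00000e+00  0.00000e+00  1.00000e+00]] 51.76838939336684 252.842434318922 189.7127829182048
[[ 2.300000e-02 -9.740000e-01  2.250000e-01  3.312360e+02]
 [-1.000000e+00 -2.100000e-02  9.000000e-03 -7.399900e+01]
 [-3.000000e-03 -2.250000e-01 -9.740000e-01  1.066619e+03]
 [ 0.000000e+00  0.000000e+00  0.000000e+00  1.000000e+00]] 46.369537923549984 257.24453040242264 190.36107639390764
{'clock': 0.1, 'qpos': array([ 1.22663117e+00,  3.53612821e-01,  1.63401868e+00, -7.71290372e-06,
        1.15521186e+00, -2.39784578e-03]), 'qvel': array([-0.00081184, -0.00256896, -0.0025428 ,  0.00195996,  0.0002668 ,
        0.00174069]), 'joint_efforts': array([ 2.45505780e-04, -6.06354403e+01, -3.42818320e+01, -1.95059042e-04,
        3.98650867e-03, -8.51324148e-05]), 'eef_pos': array([209.34253317, 588.49280595, 252.63312731]), 'tcp_rot': array([-3.14034193e+00,  4.05345379e-06,  2.79982846e+00]), 'contact_force': array([-0.20842119,  0.32767192,  0.65554274]), 'wrist_torque': array([ 0.00982031, -0.00150547,  0.03053991]), 'grasp_force': 0.0, 'opening': 0.9972113632315122}
```

View pics/s0.png

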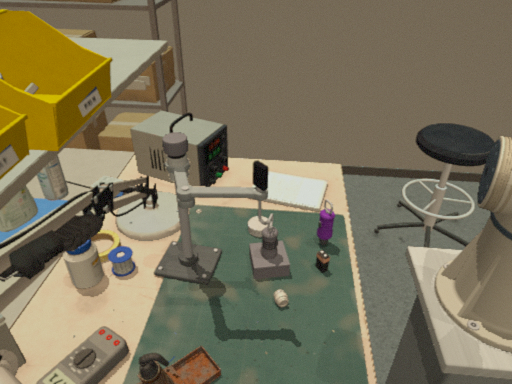

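View pics/t0.png

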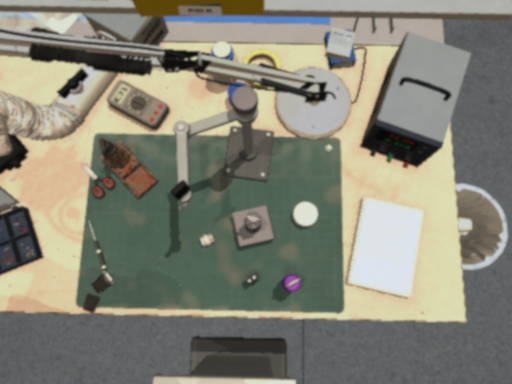

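The side view shows the black grip at (260,176), the column at (180,200), the driver in its holder at (270,240), and the purple look-alike at (326,225). In the top view the grip is at (181,190), the elbow at (182,128), the column at (245,105), and the driver at (252,222).

```bash
python3 - <<'E'
from h import *
d=np.load('f0.npz')
s=cv2.resize(d['si'][150:290,225:345],None,fx=4,fy=4,interpolation=cv2.INTER_CUBIC)
t=cv2.resize(d['ti'][165:255,160:280],None,fx=4,fy=4,interpolation=cv2.INTER_CUBIC)
t=cv2.copyMakeBorder(t,0,s.shape[0]-t.shape[0],0,0,cv2.BORDER_CONSTANT) if s.shape[0]>t.shape[0] else t
cv2.imwrite('pics/z0.png',np.hstack([s[:600],t[:600]])[:,:800,::-1] if 0 else cv2.resize(np.hstack([s,t]),(800,int(s.shape[0]*800/(s.shape[1]+t.shape[1]))))[:,:,::-1])
def rep(n,P,m):
    p=P[m]; print(n,m.sum(),'med',np.round(np.median(p,0)),'min',np.round(np.percentile(p,2,axis=0)),'max',np.round(np.percentile(p,98,axis=0)))
for k in 'st':
    P=d[k+'p'];I=d[k+'i'].astype(int);z=P[...,2]
    box=(P[...,0]>150)&(P[...,0]<700)&(abs(P[...,1])<350)
    g=box&(I.max(-1)<50)&(z>285)&(z<360); rep('grip'+k,P,g)
    if g.sum()>5:print(cv2.minAreaRect(P[g][:,:2].astype(np.float32)))
    win=np.zeros(z.shape,bool)
    if k=='s': win[190:290,240:300]=1
    else: win[195:255,225:280]=1
    rep('block'+k,P,win&(abs(z-35)<4)); print(cv2.minAreaRect(P[win&(abs(z-35)<4)][:,:2].astype(np.float32)))
    m=win&(z>98)&(z<112);rep('drvtop'+k,P,m)
    if m.sum()>5: print(cv2.minEnclosingCircle(P[m][:,:2].astype(np.float32)))
    rep('eye',P,win&(z>114)&(z<190))
    rep('colm',P,box&(z>315)&(z<335)&(I.max(-1)>60))
    rep('arm',P,box&(z>280)&(z<300)&(I.max(-1)>60))
# grip outline rays in top
E
```

```text
grips 348 med [505.  71. 324.] min [494. -30. 294.] max [675.  77. 345.]
((584.1393432617188, 16.900650024414062), (24.40679931640625, 213.55491638183594), 60.87205505371094)
blocks 669 med [490. -41.  36.] min [447. -93.  32.] max [533. -11.  39.]
((490.0895690917969, -56.178192138671875), (80.83992767333984, 83.56683349609375), 13.697311401367188)
drvtops 152 med [490. -49. 105.] min [473. -68.  98.] max [506. -39. 109.]
((489.73974609375, -54.463836669921875), 18.8040714263916)
eye 65 med [490. -54. 130.] min [486. -69. 117.] max [495. -40. 146.]
colm 403 med [670. -28. 328.] min [516. -59. 316.] max [694.  62. 330.]
arm 1192 med [581.  75. 292.] min [496. -33. 282.] max [684.  89. 297.]
gript 214 med [500.  61. 337.] min [488. -52. 307.] max [651.  73. 345.]
((574.9397583007812, 12.922706604003906), (19.781970977783203, 208.88087463378906), 54.01272201538086)
blockt 876 med [480. -58.  35.] min [445. -99.  32.] max [528. -15.  39.]
((486.4468078613281, -56.682315826416016), (80.23993682861328, 79.91400909423828), 14.271475791931152)
drvtopt 153 med [481. -57. 104.] min [470. -73.  99.] max [504. -41. 108.]
((486.5288391113281, -56.613494873046875), 18.2028751373291)
eye 62 med [486. -56. 139.] min [482. -71. 115.] max [490. -42. 146.]
colm 530 med [669. -41. 328.] min [649. -62. 322.] max [692. -20. 331.]
arm 876 med [579.  68. 292.] min [490. -47. 283.] max [655.  85. 296.]
```

View pics/z0.png

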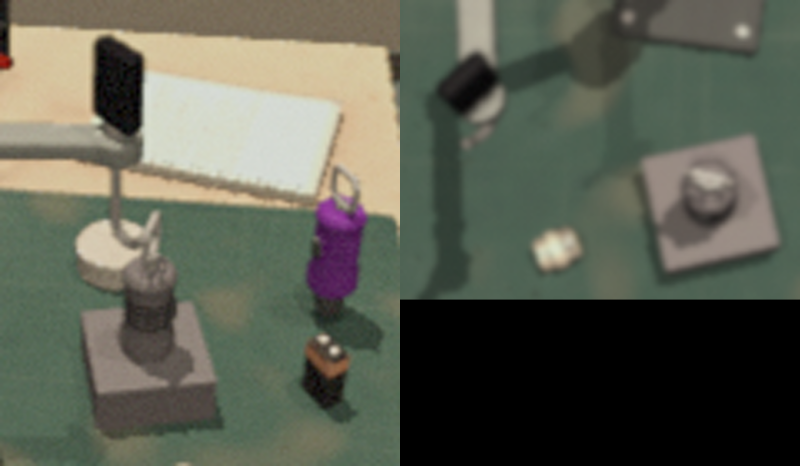

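The crop shows the black paddle seen along an oblique axis. The hook tip is just visible below and left of the arm end (top crop, about 475,140). The eye stands on the driver, left of the battery. Next I'll fit the grip axis, tip direction and eye plane.

```bash
python3 - <<'E'
from h import *
d=np.load('f0.npz')
for k in 'st':
    P=d[k+'p'];I=d[k+'i'].astype(int);z=P[...,2];X,Y=P[...,0],P[...,1]
    near=(np.hypot(X-502,Y-66)<32)
    g=near&(I.max(-1)<60)&(z>296)&(z<348)
    q=P[g];print(k,'grip',len(q),np.round(np.percentile(q,[2,50,98],axis=0),1).tolist())
    t=q[q[:,2]>338];print(' top',len(t),t[:,:2].mean(0),cv2.minAreaRect(t[:,:2].astype(np.float32)),cv2.minAreaRect(q[:,:2].astype(np.float32)))
    for lo,hi in((282,296),(212,262),(220,236)):
        m=near&(z>lo)&(z<hi)
        if k=='s' or lo<270:
          q=P[m]
          if len(q)>2:print(' z',lo,hi,len(q),np.round(np.percentile(q,[2,50,98],axis=0),1).tolist())
    m=(np.hypot(X-488,Y+56)<25)&(z>118)&(z<160);q=P[m]
    v=cv2.fitLine(q[:,:2].astype(np.float32),cv2.DIST_HUBER,0,.01,.01).ravel();print(' eye',len(q),v,'zmax',np.sort(q[:,2])[-8:].round(1))
E
```

```text
s grip 324 [[493.6, 61.8, 303.1], [503.6, 72.0, 326.3], [514.5, 76.9, 344.8]]
 top 75 [504.10364012  69.5783522 ] ((504.4860534667969, 68.58206939697266), (8.154412269592285, 25.486309051513672), 50.315330505371094) ((504.4957275390625, 68.79985809326172), (10.27485179901123, 25.720212936401367), 56.35649108886719)
 z 282 296 257 [[492.2, 58.0, 283.1], [513.5, 73.1, 292.4], [532.6, 77.4, 294.9]]
 z 212 262 79 [[488.8, 64.1, 228.7], [502.8, 67.1, 237.8], [506.5, 80.6, 260.4]]
 z 220 236 31 [[492.2, 65.7, 228.4], [500.2, 71.0, 232.6], [506.1, 79.5, 235.7]]
 eye 60 [ 2.1810955e-01  9.7592431e-01  4.9001672e+02 -5.4943237e+01] zmax [145.5 145.5 145.7 145.7 146.4 146.4 146.5 147. ]
t grip 198 [[488.1, 51.5, 306.2], [498.1, 62.4, 339.4], [508.5, 73.7, 344.9]]
 top 106 [499.44726707  63.56379003] ((499.92926025390625, 63.88817596435547), (10.653020858764648, 26.15982437133789), 44.1986198425293) ((500.335693359375, 62.8368034362793), (11.467638969421387, 29.866966247558594), 46.08388900756836)
 z 212 262 36 [[484.3, 63.3, 229.0], [490.5, 73.1, 233.4], [498.6, 79.5, 241.2]]
 z 220 236 26 [[484.7, 64.1, 228.9], [492.9, 71.7, 232.2], [498.1, 78.4, 235.5]]
 eye 55 [ 2.2358996e-01  9.7468328e-01  4.8599695e+02 -5.6678101e+01] zmax [144.3 145.2 145.2 145.5 145.7 145.8 146.6 147.1]
```

Averaging the two views, the grip is at (502,66) with the tip pointing about 137° and its top at z≈343. The driver is at (488,-56), the eye top at z≈147, and the eye normal at about 167°. These agree with the given sizes, so I'll move above the grip.

```bash
python3 -m inch '[[0,0,0,0,0,-0.8,0],[0,0,0,0,0,-0.8,0],[0,0,0,0,0,-0.8,0],[0,0,0,-0.45,-0.39,-0.8,0],[0,0,0,-0.9,-0.79,-0.8,0],[0,0,0,-0.9,-0.79,-0.8,0],[0,0,0,-0.9,-0.79,-0.8,0],[0,0,0,-0.9,-0.79,-0.8,0]]'
python3 -m inch '[[0,0,0,-0.9,-0.79,0,0],[0,0,0,-0.9,-0.79,0,0],[0,0,0,-0.9,-0.79,0,0],[0,0,0,-0.9,-0.79,0,0],[0,0,0,-0.9,-0.79,0,0],[0,0,0,-0.9,-0.79,0,0],[0,0,0,-0.9,-0.79,0,0],[0,0,0,-0.9,-0.79,0,0]]'
python3 -m inch '[[0,0,0,-0.9,-0.79,0,0],[0,0,0,-0.9,-0.79,0,0],[0,0,0,-0.9,-0.79,0,0],[0,0,0,-0.9,-0.79,0,0],[0,0,0,-0.9,-0.79,0,0],[0,0,0,-0.9,-0.79,0,0],[0,0,0,-0.9,-0.79,0,0],[0,0,0,-0.45,-0.36,0,0]]'
python3 -m inch '[[0,0,0.033,0,0,0,0],[0,0,0.033,0,0,0,0],[0,0,0.033,0,0,0,0],[0,0,0.033,0,0,0,0],[0,0,0,0,0,0,0],[0,0,0,0,0,0,0]]'
python3 - <<'E'
from h import *
f=cam('wrist','w1.png');s=r.sense();print(s['eef_pos'],s['tcp_rot'],s['contact_force'])
P=pts(f);I=f['pixels'].astype(int);z=P[...,2]
g=(np.hypot(P[...,0]-502,P[...,1]-66)<35)&(I.max(-1)<60)&(z>310)&(z<352)
q=P[g];t=q[q[:,2]>336][:,:2].astype(np.float32);print(len(q),len(t),cv2.minAreaRect(t) if len(t) else 0)
E
```

```text
clock: 0.77
eef_pos: [275.3, 469.9, 413.8]
tcp_rot: [-3.141, -0.0, 2.8]
contact_force: [1.1, 0.8, 0.5]
opening: 1.0
grasp_force: 0.0
clock: 1.43
eef_pos: [392.0, 260.6, 413.1]
tcp_rot: [-3.141, -0.0, 2.8]
contact_force: [-0.5, 0.4, 0.7]
opening: 1.002
grasp_force: 0.0
clock: 2.1
eef_pos: [502.3, 64.1, 412.9]
tcp_rot: [-3.14, 0.0, 2.798]
contact_force: [-0.2, -0.0, -0.1]
opening: 0.996
grasp_force: 0.0
clock: 2.6
eef_pos: [501.3, 66.8, 413.0]
tcp_rot: [-3.141, -0.0, 2.388]
contact_force: [0.0, -0.4, 0.9]
opening: 0.998
grasp_force: 0.0
[501.27580564  66.79883433 413.06777373] [-3.14126299e+00 -2.49160992e-04  2.38872668e+00] [0.52962763 0.35516963 0.11696359]
907 760 ((502.7945556640625, 64.64662170410156), (11.742900848388672, 28.96465301513672), 46.37656784057617)
```

View pics/w1.png

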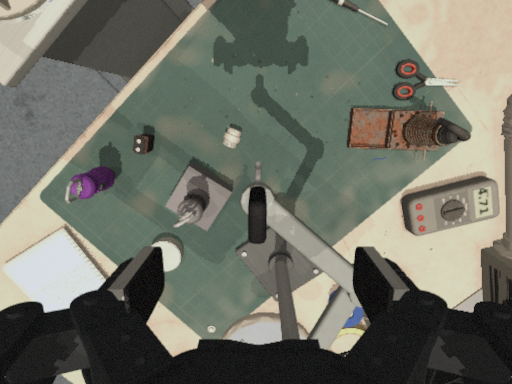

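The wrist view shows the paddle upright at (257,215) between the fingers and the tip pointing along tool +x at (257,168). The residual is about 2.5 mm. I'll descend and grasp.

```bash
python3 -m inch '[[0,0,0,-0.1,0,0.6,0],[0,0,0,0,0,0.6,0],[0,0,0,0,0,0.6,0],[0,0,0,0,0,0.6,0],[0,0,0,0,0,0.6,0],[0,0,0,0,0,0.6,0],[0,0,0,0,0,0,0],[0,0,0,0,0,0,0]]' 80
python3 -m inch '[[0,0,0,0,0,0,1],[0,0,0,0,0,0,1],[0,0,0,0,0,0,1],[0,0,0,0,0,0,1],[0,0,0,0,0,0,1],[0,0,0,0,0,0,1],[0,0,0,0,0,0,1],[0,0,0,0,0,0,1]]' 80
python3 -m inch '[[0,0,0,0,0,0,1],[0,0,0,0,0,0,1],[0,0,0,0,0,0,1],[0,0,0,0,0,0,1]]'
```

```text
clock: 3.32
eef_pos: [502.9, 65.1, 322.9]
tcp_rot: [-3.14, -0.001, 2.387]
contact_force: [1.4, 1.0, 1.2]
opening: 1.001
grasp_force: 0.0
clock: 3.98
eef_pos: [503.3, 65.1, 323.5]
tcp_rot: [3.141, 0.0, 2.385]
contact_force: [0.5, -0.1, 0.9]
opening: 0.13
grasp_force: 78.6
clock: 4.32
eef_pos: [503.3, 65.1, 323.4]
tcp_rot: [3.141, 0.0, 2.385]
contact_force: [0.3, 0.4, 0.8]
opening: 0.129
grasp_force: 78.7
```

```bash
python3 -m inch '[[0,0,0,-0.22,-0.15,0,1],[0,0,0,-0.44,-0.3,0,1],[0,0,0,-0.44,-0.3,0,1],[0,0,0,-0.44,-0.3,0,1],[0,0,0,-0.44,-0.3,0,1],[0,0,0,-0.44,-0.3,0,1],[0,0,0,-0.44,-0.3,0,1],[0,0,0,-0.44,-0.3,0,1]]'
python3 -m inch '[[0,0,0,-0.44,-0.3,0,1],[0,0,0,-0.44,-0.3,0,1],[0,0,0,-0.44,-0.3,0,1],[0,0,-0.034,-0.22,-0.15,0,1],[0,0,-0.034,0,0,0,1],[0,0,-0.034,0,0,0,1],[0,0,-0.034,0,0,0,1],[0,0,-0.034,0,0,0,1]]'
python3 -m inch '[[0,0,0,0,0,0,1],[0,0,0,0,0,0,1],[0,0,0,0,0,0,1]]'
python3 - <<'E'
from h import *
for n in('wrist','side','top'):
    f=cam(n,n+'2.png');P=pts(f);z=P[...,2]
    if n=='wrist': wi=f['pixels']
    if n=='side': si=f['pixels']
    m=(np.hypot(P[...,0]-488,P[...,1]+56)<27)
    q=P[m&(z>99)&(z<110)]
    if len(q)>5:print(n,'top',len(q),cv2.minEnclosingCircle(q[:,:2].astype(np.float32)))
    q=P[m&(z>118)&(z<165)]
    if len(q)>5:
        v=cv2.fitLine(q[:,:2].astype(np.float32),cv2.DIST_HUBER,0,.01,.01).ravel();print(' eye',len(q),v,np.sort(q[:,2])[-5:],np.percentile(q,[2,98],axis=0).round(1).tolist())
    q=P[(np.hypot(P[...,0]-525,P[...,1]+62)<40)&(z>215)&(z<270)]
    if len(q)>5:print(' hook',len(q),np.percentile(q,[2,50,98],axis=0).round(1).tolist())
cv2.imwrite('pics/c2.png',np.hstack([cv2.resize(wi,(400,300)),cv2.resize(si[110:300,190:340],(380,300))])[:,:,::-1])
print(r.sense()['eef_pos'],r.sense()['tcp_rot'])
E
```

```text
clock: 4.98
eef_pos: [525.0, -33.6, 323.5]
tcp_rot: [3.141, 0.0, 2.385]
contact_force: [-0.3, 0.5, 3.9]
opening: 0.128
grasp_force: 79.2
clock: 5.65
eef_pos: [534.8, -78.9, 323.4]
tcp_rot: [-3.141, 0.0, 2.924]
contact_force: [0.2, -0.6, 4.3]
opening: 0.128
grasp_force: 79.4
clock: 5.9
eef_pos: [534.7, -78.3, 323.3]
tcp_rot: [-3.142, 0.0, 2.916]
contact_force: [-0.1, 1.1, 4.5]
opening: 0.128
grasp_force: 79.4
wrist top 721 ((488.684814453125, -56.27366638183594), 18.351024627685547)
 eye 203 [ 2.2356927e-01  9.7468805e-01  4.8804147e+02 -5.6422268e+01] [145.46611435 145.71090101 145.81269273 145.87148419 145.90740761] [[483.7, -70.4, 118.9], [492.7, -41.9, 145.5]]
 hook 291 [[512.5, -80.2, 230.3], [526.2, -75.9, 235.2], [533.9, -71.4, 248.0]]
side top 140 ((490.4721374511719, -56.4531364440918), 18.523090362548828)
 eye 64 [ 2.3504461e-01  9.7198457e-01  4.9016238e+02 -5.3983864e+01] [145.19613631 146.09305371 146.1357237  146.88799259 146.96996424] [[485.8, -68.8, 119.3], [495.1, -40.3, 146.7]]
 hook 80 [[515.6, -78.5, 229.3], [535.3, -76.0, 240.0], [539.6, -71.3, 268.4]]
 hook 32 [[511.0, -79.6, 229.7], [522.3, -75.8, 232.5], [530.3, -72.2, 240.6]]
[534.66582825 -78.06085348 323.33142359] [-3.14155074e+00  1.14645739e-04  2.91744672e+00]
```

View pics/c2.png

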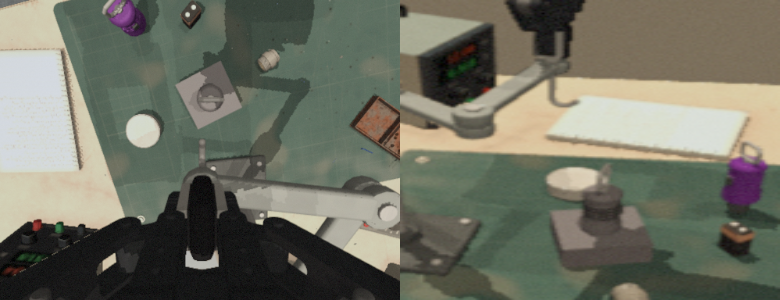

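The wrist view puts the eye centre at (488.3,-56.4) with its top at z≈146, and the hook pointing at it, 50 mm short and 11 mm to the side. I'll shift sideways and pull down 101 mm.

```bash
python3 -m inch '[[0,0,0,0,0.22,0,1],[0,0,0,0,0.22,0,1],[0,0,0,0,0,0.15,1],[0,0,0,0,0,0.25,1],[0,0,0,0,0,0.25,1],[0,0,0,0,0,0.25,1],[0,0,0,0,0,0.25,1],[0,0,0,0,0,0.25,1]]'
python3 -m inch '[[0,0,0,0,0,0.25,1],[0,0,0,0,0,0.25,1],[0,0,0,0,0,0.25,1],[0,0,0,0,0,0.25,1],[0,0,0,0,0,0.25,1],[0,0,0,0,0,0.25,1],[0,0,0,0,0,0.25,1],[0,0,0,0,0,0.25,1]]'
python3 -m inch '[[0,0,0,0,0,0.25,1],[0,0,0,0,0,0.25,1],[0,0,0,0,0,0.15,1],[0,0,0,0,0,0,1],[0,0,0,0,0,0,1],[0,0,0,0,0,0,1]]'
python3 - <<'E'
from h import *
print(r.sense()['eef_pos'],r.sense()['tcp_rot'])
for n in('wrist','side'):
    f=cam(n,n+'3.png');P=pts(f);z=P[...,2]
    if n=='wrist': wi=f['pixels']
    else: si=f['pixels']
    m=(np.hypot(P[...,0]-488,P[...,1]+56)<17)
    q=P[m&(z>118)&(z<165)]
    if len(q)>5: print(n,'eye',len(q),np.sort(q[:,2])[-5:].round(1),np.percentile(q,[2,50,98],axis=0).round(1).tolist())
    q=P[(np.hypot(P[...,0]-528,P[...,1]+65)<24)&(z>112)&(z<160)]
    if len(q)>5:print(' hook',len(q),np.percentile(q,[2,50,98],axis=0).round(1).tolist());e=q[q[:,0]<514];print(' tip',len(e),np.percentile(e,[2,50,98],axis=0).round(1).tolist() if len(e) else'')
cv2.imwrite('pics/c3.png',np.hstack([cv2.resize(wi,(400,300)),cv2.resize(si[180:260,230:330],(400,300),interpolation=cv2.INTER_CUBIC)])[:,:,::-1])
E
```

```text
clock: 6.72
eef_pos: [537.9, -66.6, 288.8]
tcp_rot: [3.141, 0.002, 2.919]
contact_force: [0.2, 0.2, 9.7]
opening: 0.128
grasp_force: 80.1
clock: 7.38
eef_pos: [538.1, -66.6, 239.0]
tcp_rot: [3.141, 0.002, 2.919]
contact_force: [0.2, 0.7, 11.1]
opening: 0.129
grasp_force: 80.3
clock: 7.88
eef_pos: [538.0, -66.6, 222.9]
tcp_rot: [3.141, 0.002, 2.919]
contact_force: [-0.2, -1.5, 9.7]
opening: 0.135
grasp_force: 80.3
[538.00269114 -66.64323469 222.85171116] [3.14109391e+00 2.06981796e-03 2.91906089e+00]
wrist eye 443 [145.8 145.8 145.9 146.  146.3] [[483.6, -70.4, 118.5], [488.1, -56.1, 143.4], [492.8, -42.0, 145.5]]
 hook 291 [[516.0, -68.5, 130.6], [529.4, -64.2, 135.1], [537.2, -59.7, 148.1]]
 tip 0 
side eye 64 [146.1 146.1 146.3 147.  147.8] [[485.7, -69.1, 118.9], [490.6, -51.8, 132.7], [495.2, -40.9, 146.8]]
 hook 57 [[518.5, -68.0, 130.4], [538.0, -64.4, 138.2], [542.5, -60.5, 158.2]]
 tip 0
```

View pics/c3.png

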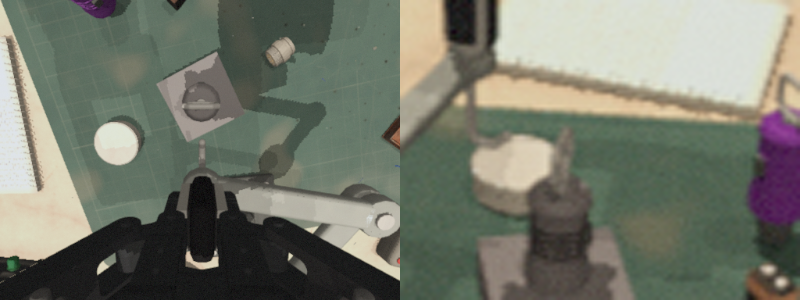

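The hook is level with the eye opening: its cradle reads z≈130.5 and the eye top z≈146. It needs to go 1.2 mm lower, then about 41 mm forward. I'll insert it slowly in two calls.

```bash
python3 -m inch '[[0,0,0,0,-0.04,0.05,1],[0,0,0,0.1,0,0,1],[0,0,0,0.1,0,0,1],[0,0,0,0.1,0,0,1],[0,0,0,0.1,0,0,1],[0,0,0,0.1,0,0,1],[0,0,0,0.1,0,0,1],[0,0,0,0.1,0,0,1]]'
python3 -m inch '[[0,0,0,0.1,0,0,1],[0,0,0,0.1,0,0,1],[0,0,0,0.1,0,0,1],[0,0,0,0.1,0,0,1],[0,0,0,0,0,0,1],[0,0,0,0,0,0,1]]'
python3 - <<'E'
from h import *
s=r.sense();print(s['eef_pos'],s['contact_force'])
f=cam('wrist');P=pts(f);z=P[...,2]
q=P[(np.hypot(P[...,0]-488,P[...,1]+56)<60)&(z>99)&(z<109)]
print('drv',cv2.minEnclosingCircle(P[(np.hypot(P[...,0]-488,P[...,1]+56)<22)&(z>99)&(z<108)][:,:2].astype(np.float32)))
E
```

```text
clock: 8.65
eef_pos: [520.8, -63.7, 221.8]
tcp_rot: [3.141, 0.003, 2.919]
contact_force: [0.5, 0.2, 10.2]
opening: 0.131
grasp_force: 80.3
clock: 9.15
eef_pos: [511.0, -61.6, 221.7]
tcp_rot: [3.141, 0.002, 2.919]
contact_force: [0.1, 0.3, 11.4]
opening: 0.126
grasp_force: 80.3
[510.96435094 -61.57174011 221.74756358] [ 0.11024642  0.26378653 11.35420066]
drv ((488.4489440917969, -56.247615814208984), 18.342710494995117)
```

No contact so far, and the tip is in the eye plane. I'll go the remaining 14 mm and look.

```bash
python3 -m inch '[[0,0,0,0.1,0,0,1],[0,0,0,0.1,0,0,1],[0,0,0,0.1,0,0,1],[0,0,0,0.1,0,0,1],[0,0,0,0.1,0,0,1],[0,0,0,0.05,0,0,1],[0,0,0,0,0,0,1],[0,0,0,0,0,0,1]]'
python3 - <<'E'
from h import *
s=r.sense();print(s['eef_pos'],s['contact_force'])
w=cam('wrist')['pixels'];f=cam('side')['pixels']
cv2.imwrite('pics/c4.png',np.hstack([cv2.resize(w[130:280,150:350],(400,300)),cv2.resize(f[180:260,230:330],(400,300),interpolation=cv2.INTER_CUBIC)])[:,:,::-1])
E
```

```text
clock: 9.87
eef_pos: [497.6, -58.6, 221.7]
tcp_rot: [3.141, 0.002, 2.919]
contact_force: [-0.2, 0.4, 10.8]
opening: 0.13
grasp_force: 80.3
[497.58425993 -58.5924134  221.71806317] [-0.22643704  0.41635576 10.76594984]
```

View pics/c4.png

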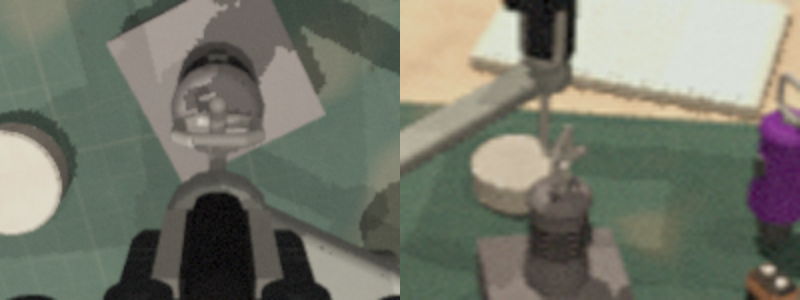

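The wrist crop shows the tip beyond the eye bar at (217,105) with the shank on the near side, so the hook is threaded. I'll ease it up slowly.

```bash
python3 -m inch '[[0,0,0,0,0,-0.08,1],[0,0,0,0,0,-0.08,1],[0,0,0,0,0,-0.08,1],[0,0,0,0,0,-0.08,1],[0,0,0,0,0,-0.08,1],[0,0,0,0,0,-0.06,1],[0,0,0,0,0,-0.06,1],[0,0,0,0,0,-0.06,1]]'
python3 -m inch '[[0,0,0,0,0,-0.08,1],[0,0,0,0,0,-0.08,1],[0,0,0,0,0,-0.08,1],[0,0,0,0,0,-0.08,1],[0,0,0,0,0,-0.08,1],[0,0,0,0,0,-0.08,1],[0,0,0,0,0,-0.08,1],[0,0,0,0,0,-0.08,1]]'
python3 -m inch '[[0,0,0,0,0,-0.1,1],[0,0,0,0,0,-0.1,1],[0,0,0,0,0,-0.1,1],[0,0,0,0,0,-0.1,1],[0,0,0,0,0,-0.1,1],[0,0,0,0,0,-0.1,1],[0,0,0,0,0,-0.1,1],[0,0,0,0,0,-0.1,1]]'
python3 - <<'E'
from h import *
f=cam('wrist');P=pts(f);z=P[...,2];s=r.sense();e=s['eef_pos'];print(e,s['contact_force'])
q=P[(np.hypot(P[...,0]-490,P[...,1]+56)<30)&(z>60)&(z<e[2]-101)];print(len(q),np.percentile(q,[5,50,95],axis=0).round(1).tolist())
E
```

```text
clock: 10.63
eef_pos: [497.4, -58.5, 236.0]
tcp_rot: [3.141, 0.002, 2.919]
contact_force: [0.8, -0.0, 7.3]
opening: 0.13
grasp_force: 80.2
clock: 11.3
eef_pos: [497.3, -58.5, 251.9]
tcp_rot: [3.141, 0.002, 2.919]
contact_force: [0.1, 0.3, 7.2]
opening: 0.131
grasp_force: 80.1
clock: 11.97
eef_pos: [497.2, -58.5, 271.8]
tcp_rot: [3.141, 0.001, 2.919]
contact_force: [-0.0, 0.4, 5.6]
opening: 0.131
grasp_force: 79.8
[497.38350447 -58.51587786 272.26789243] [-0.92486289 -0.40935109  7.90560323]
1482 [[469.9, -69.5, 90.2], [479.8, -53.4, 144.0], [492.5, -40.1, 160.1]]
```

The driver is lifted: its top is at z≈144 and the load has dropped by about 3 N. I'll continue to the top.

```bash
python3 -m inch '[[0,0,0,0,0,-0.1,1],[0,0,0,0,0,-0.1,1],[0,0,0,0,0,-0.1,1],[0,0,0,0,0,-0.1,1],[0,0,0,0,0,-0.1,1],[0,0,0,0,0,-0.1,1],[0,0,0,0,0,-0.1,1],[0,0,0,0,0,-0.1,1]]'
python3 -m inch '[[0,0,0,0,0,-0.1,1],[0,0,0,0,0,-0.1,1],[0,0,0,0,0,-0.1,1],[0,0,0,0,0,-0.1,1],[0,0,0,0,0,-0.1,1],[0,0,0,0,0,-0.1,1],[0,0,0,0,0,-0.1,1],[0,0,0,0,0,-0.08,1]]'
python3 -m inch '[[0,0,0,0,0,-0.08,1],[0,0,0,0,0,-0.08,1],[0,0,0,0,0,-0.08,1],[0,0,0,0,0,-0.08,1],[0,0,0,0,0,-0.05,1],[0,0,0,0,0,0,1],[0,0,0,0,0,0,1],[0,0,0,0,0,0,1]]'
python3 -m inch '[[0,0,0,0,0,0,1],[0,0,0,0,0,0,1],[0,0,0,0,0,0,1],[0,0,0,0,0,0,1],[0,0,0,0,0,0,1],[0,0,0,0,0,0,1],[0,0,0,0,0,0,1],[0,0,0,0,0,0,1]]'
python3 - <<'E'
from h import *
s=r.sense();print(s['eef_pos'],s['contact_force'])
f=cam('side');P=pts(f);f=f['pixels']
q=P[(np.hypot(P[...,0]-490,P[...,1]+56)<35)&(P[...,2]>80)&(P[...,2]<225)];print(np.percentile(q,[2,50,98],axis=0).round(1).tolist())
cv2.imwrite('pics/c5.png',cv2.resize(f[110:270,200:340],None,fx=3,fy=3)[:,:,::-1])
E
```

```text
clock: 12.68
eef_pos: [497.1, -58.5, 291.7]
tcp_rot: [3.141, 0.001, 2.919]
contact_force: [-0.2, 1.0, 4.9]
opening: 0.127
grasp_force: 79.6
clock: 13.35
eef_pos: [496.7, -58.9, 311.1]
tcp_rot: [3.142, 0.0, 2.919]
contact_force: [0.1, 0.5, 4.9]
opening: 0.131
grasp_force: 79.5
clock: 14.02
eef_pos: [496.6, -59.2, 320.2]
tcp_rot: [-3.142, 0.0, 2.919]
contact_force: [-0.0, -0.4, 5.9]
opening: 0.122
grasp_force: 79.5
clock: 14.68
eef_pos: [496.6, -59.2, 320.1]
tcp_rot: [-3.142, 0.0, 2.919]
contact_force: [-0.2, 0.1, 4.8]
opening: 0.127
grasp_force: 79.5
[496.59236014 -59.17017844 320.12899081] [-0.22485332  0.08450368  4.79782919]
[[470.9, -66.5, 106.1], [488.0, -45.2, 165.9], [505.2, -38.4, 215.3]]
```

View pics/c5.png

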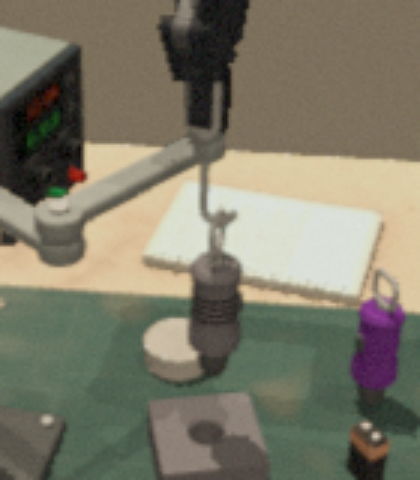

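The driver hangs upright from the hook, about 3 mm below the stop. The spring still pushes up with 4.8 N, so I'll ease it the rest of the way until the push vanishes.

```bash
python3 -m inch '[[0,0,0,0,0,-0.03,1],[0,0,0,0,0,-0.03,1],[0,0,0,0,0,-0.03,1],[0,0,0,0,0,-0.03,1],[0,0,0,0,0,-0.02,1],[0,0,0,0,0,0,1],[0,0,0,0,0,0,1],[0,0,0,0,0,0,1]]'
```

```text
clock: 15.4
eef_pos: [496.3, -59.1, 323.2]
tcp_rot: [-3.141, -0.001, 2.919]
contact_force: [-0.8, 0.1, 0.4]
opening: 0.131
grasp_force: 78.9
```

The stop is reached and the force is about 0. I'll release and withdraw upward.

```bash
python3 -m inch '[[0,0,0,0,0,0,1],[0,0,0,0,0,0,1],[0,0,0,0,0,0,0.8],[0,0,0,0,0,0,0.7],[0,0,0,0,0,0,0.6],[0,0,0,0,0,0,0.5],[0,0,0,0,0,0,0.4],[0,0,0,0,0,0,0.4]]' 20
python3 -m inch '[[0,0,0,0,0,0,0.3],[0,0,0,0,0,0,0.3],[0,0,0,0,0,-0.2,0.3],[0,0,0,0,0,-0.4,0.3],[0,0,0,0,0,-0.6,0.3],[0,0,0,0,0,-0.6,0.3],[0,0,0,0,0,-0.6,0.3],[0,0,0,0,0,-0.6,0.3]]'
python3 -m inch '[[0,0,0,0,0,-0.6,0.3],[0,0,0,0,0,-0.4,0.3],[0,0,0,0,0,0,0.3],[0,0,0,0,0,0,0.3],[0,0,0,0,0,0,0.3],[0,0,0,0,0,0,0.3],[0,0,0,0,0,0,0.3],[0,0,0,0,0,0,0.3]]'
python3 - <<'E'
from h import *
for i in range(3):
    a=cam('side');P=pts(a)
    q=P[(np.hypot(P[...,0]-490,P[...,1]+56)<45)&(P[...,2]>80)&(P[...,2]<200)];print(len(q),q.mean(0).round(1),np.percentile(q,[2,98],axis=0).round(1).tolist())
    g=P[(np.hypot(P[...,0]-497,P[...,1]+59)<30)&(a['pixels'].max(-1)<60)&(P[...,2]>298)&(P[...,2]<350)];print(np.percentile(g,[2,50,98],axis=0).round(1).tolist())
cv2.imwrite('pics/c6.png',cv2.resize(a['pixels'][110:270,200:340],None,fx=3,fy=3)[:,:,::-1])
E
```

```text
clock: 16.07
eef_pos: [496.5, -59.1, 323.5]
tcp_rot: [-3.142, -0.0, 2.919]
contact_force: [0.0, 0.6, -0.1]
opening: 0.598
grasp_force: 0.0
clock: 16.73
eef_pos: [496.6, -59.1, 400.4]
tcp_rot: [3.142, 0.001, 2.919]
contact_force: [0.8, -0.0, -0.5]
opening: 0.701
grasp_force: 0.0
clock: 17.4
eef_pos: [496.4, -59.1, 422.9]
tcp_rot: [-3.141, -0.001, 2.919]
contact_force: [0.2, 0.1, -0.1]
opening: 0.699
grasp_force: 0.0
601 [487.6 -46.2 163. ] [[470.8, -63.7, 108.7], [504.5, -38.6, 198.4]]
[[484.4, -58.5, 302.2], [497.7, -54.0, 324.1], [511.1, -50.5, 344.5]]
605 [487.6 -46.2 163.3] [[470.8, -62.9, 109.1], [504.6, -38.5, 198.4]]
[[484.4, -58.3, 302.0], [497.7, -54.0, 324.6], [511.0, -50.2, 344.6]]
601 [487.6 -46.2 163.2] [[470.8, -62.9, 108.3], [504.6, -38.3, 198.2]]
[[484.5, -58.2, 302.5], [497.7, -54.2, 324.4], [511.1, -50.3, 344.4]]
```

View pics/c6.png

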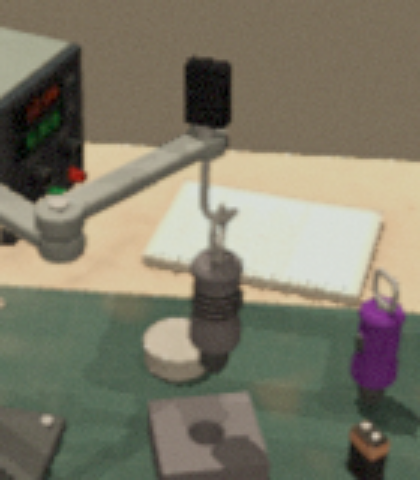

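The driver hangs still and upright, the grip top is back at z≈344 (fully retracted), and the gripper is clear.

```bash
python3 -c "
from rig import r
print(r.sign_off())"
```

```text
the job is handed in; nothing more can be done
None
```

I hooked the driver and eased it up until the hook was fully retracted; it now hangs upright and still with the gripper clear, and the job was handed in at about 17.5 s of the 46 s limit, with no verdict returned.

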